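# Tip conveyor rollers from a parts bin into a hopper

### The job

First slide the cover of the green hopper fully open. Then draw the blue parts bin out of its rack bay by the black tab on its front, clear of the bay, let go of it, take it again by the black grip on its top, bring its front lip down to within about 30 mm of the hopper's rim and only then tip all three steel rollers into the hopper. None may fall on the bench; finally stand the empty bin upright on the bench and leave the cover open and the oil bottle beside the bay and the black loupe where they are.

Things in the scene. Friction and masses are not known exactly. Their poses are not given: they have to be found in the camera images.
- rack_bay: Fixed grey steel pigeon-hole on the bench, open to the front. Origin on the bench; -x points out of the open front. Roof from x -24 to +78 mm, underside 100, top 106 mm up; inner side faces at y +-47 mm. The bin starts in it, standing on the bench, origins within 5 mm, same axes; the roof hides its top grip, the tab sticks out. The bin must come out at least 110 mm along -x.
- parts_bin: Loose blue bin, 132 (x) x 78 (y) x 52 mm, 0.2 kg empty. Origin: centre of underside; -x is its front (pouring side). Floor 8 mm thick, x -16 to +66 mm; a ramp rises at 31 degrees to the lip at x -66, z 38 mm, so tipping it lip down by 45 degrees or a little more lets the rollers run out. A bridge (z 52 to 58 mm) carries the top grip; rollers pass under it.
- bin_top_grip (a point): Point on the black top grip: an upright plate on the bin's bridge, 36 mm long in the bin's x, 10 mm thick in y, from z 58 to 92 mm above the bin's underside. This point lies at bin x +8, y 0, z 80 mm. Same axes as the bin.
- bin_tab (a point): Point on the black front tab: an upright plate below the lip, standing out in front of the bin to x -102 mm, 10 mm thick in y, from z 12 to 30 mm. This point lies at bin x -88, y 0, z 21 mm. Same axes as the bin.
- bin_lip (a point): Middle of the bin's front pouring lip (bin x -66, y 0, z 38 mm). Same axes as the bin.
- roller_1: Steel conveyor roller, 20 mm across, 60 mm long along its y axis, about 80 g; origin at its centre. Starts on the bin's floor lying across the bin; rolls freely.
- roller_2: Second roller, the same.
- roller_3: Third roller, the same.
- hopper: Fixed green open-topped hopper. Origin: centre of underside on the bench. Inside 150 (x) x 114 (y) mm, floor 15, rim 75 mm up, walls 6 mm. Rails at x +-86 mm (top z 75) run from y +65 to -185 mm. With the cover fully open the mouth is free for y -51 to +57 mm. To tip, the bin's axes agree with the hopper's and its lip is at about hopper x +35 mm: the tab then has room inside.
- cover (a joint): Travel of the hopper's steel cover (182 x 122 x 4 mm, underside 76 mm above the bench) along the hopper's -y: 0 closed, 0.112 m fully open; friction about 1.5 N, stays where left.
- cover_grip (a point): Point on the cover's black pull: an upright plate on the middle of the cover, 50 mm long in the hopper's x, 10 mm thick in y, its top 110 mm and its foot 83 mm above the bench; this point is 98 mm above the bench. Axes as the hopper.
- oiler: Bystander: loose upright oil bottle with a red spout, nearest the robot, left of the rack bay; 32 mm across, 108 mm high; origin at its underside.
- loupe: Bystander: loose black eye loupe near the hopper's left front, 34 mm across, 30 mm high; origin at its underside.
- gauge_fixture: Obstacle: the fixed grey gauge fixture with a latch housing on it, on the green mat behind and between rack bay and hopper; about 180 x 190 mm in plan round its origin at its underside, up to 190 mm high. Carry the bin above it or in front of it (nearer the robot).

How it is judged:
By the outcome, as a careful person would: the job done as asked, in the order asked, and still so for the second after the job is handed in, with the robot touching nothing.
It also fails if it takes over 72 s, if anything falls off the work surface, if the arm or the gripper's body presses on something with over 40 N, if the wrist force passes 120 N, or if a joint passes its speed limit or range.

### The arm

A 6-joint arm with a two-finger parallel gripper is mounted at the origin on a cart in front of the work surface, level with it; the furniture and walls round the work are solid. World frame = base frame: x ahead of the robot, y to its left, z up, the work surface at z = 0. Lengths are in mm, angles in rad, forces in N, time in s.
With the tool pointing down it reaches from about 400 to 925 mm from the base axis. Payload 12.5 kg.
Tool frame: the origin (TCP) lies between the finger pads; the fingertips stand 14 mm ahead of it and the grasp point (between the pads) lies 5 mm behind it; x points along the fingers, y is the direction in which the jaws open and shut, and the axes are right-handed (so a half turn about x gives the same grasp; the last joint's range is limited). The gripper opens to 95 mm and grips with 3 to 60 N. Pads are 20 mm wide; open, the fingers measure 119 mm over their backs; the gripper's body (75 mm by 180 mm) begins 59 mm behind the grasp point.
Start: joints at [-1.226, 0.491, 1.559, -0, 1.092, -0.106], TCP at [272.327, -562.568, 228.661] pointing down, gripper open.
Joint ranges: [-3.1, 3.1], [-0.84, 2.19], [0.05, 2.79], [-1.13, 4.28], [0.06, 2.93], [-2.69, 2.69]. Speed limits (rad/s): [2.22, 2.22, 2.79, 3.14, 3.14, 3.14].

### API

Orientations are given as [roll, pitch, yaw] about the fixed x, y, z axes, in that order (R = Rz(yaw) Ry(pitch) Rx(roll)).
In Python, from cell import env, cams gives the robot as it stands.
- The arm moves only by the tool carry_out, never from a script. Its arguments are lists of equal length, an entry for each row: "grip": the closure, from -1 (fully open) to 1 (shut); "linear": the shift along the tool's x, y, z scaled (see below), a list of three; "turn": the turn about the tool's x scaled (see below). In form: {"grip": [grip, ...], "linear": [[tx, ty, tz], ...], "turn": [turn, ...]}. A call has 1 to 5 rows; each row shifts and turns the commanded pose from where the row before left it, along the tool's axes as they then stand; what a row does not reach is not made up. The controller multiplies each number of a shift by 0.5 m and each number of a turn by 180 degrees. A row lasts 1/10 s, in which the tool goes at most 50 mm and 8.59 degrees, less where a joint would pass 70% of its speed; a pose out of reach is approached as far as the arm can. A call with a number of a shift or a turn outside -1 to 1 is refused whole. A call with a gripper value outside its range is refused whole. The fingers move at their own pace and stop on an object; the grip force is fixed at half the most. Time passes only in rows, so rows that do not move let the fingers close. It gives the time, the measured TCP pose, the force and the opening at its end, in the units of the state.
- env.state(): the state, without advancing time (a new reading comes with each control period).
- cams.read_camera(name): name is "scene" or "top" or "wrist"; returns the picture (480x640x3 uint8, blue, green, red); there is no depth.
- cams.camera_info(name): a dict with "fx", "fy", "cx", "cy" (pixels), "dist" ([k1, k2, p1, p2, k3] as OpenCV has them; the pictures are not rectified), "view" (4x4, takes a point from world to camera coordinates). Camera axes: x right, y down, z forward; pixel columns grow to the right and rows downward; lengths in mm; the calibration is good to about 2 mm. A picture is of the moment at which its call begins: read the wrist's pose just before it. camera_info takes no time and is no camera call; for the wrist camera it gives the pose at the moment of the call.
- env.job_done(): hands the job in, once; it reports no verdict.
The state is a dict: "t": time; "joints": joint angles; "qvel": joint speeds; "tau": joint torques, N m; "eef_pos": TCP position; "tcp_rot": TCP orientation; "ft_force": force on the tool from outside, world axes, zero at the start; "moment": the same for the moment, N m; "opening": opening from 0.0 (shut) to 1.0 (fully open).
Only numpy, scipy, OpenCV 4.12 (cv2) and the standard library are available. Lean on these libraries where they do the work, as an engineer would, in place of code of your own. Each camera call takes 0.05 s, during which the arm holds its last target. There are 200 camera calls.

## Working session

There is one attempt and no reset: what is moved stays moved. The work goes in short steps, Python scripts to look and compute and a tool call to move; the robot and the scene stay as the last step left them, time stands still between calls to the robot, and variables do not carry over. Pictures are saved under pics/ and viewed, about 8 in all and at most 12, crops included, and the job is handed in when it is done.

Besides the shell and the picture viewer there is one more tool, called after "Call:" in YAML: its name, and indented under it one key for each argument. carry_out: Moves the arm, as the interface text tells. Shifts and turns lie within -1 to 1; 1 stands for 0.5 m of shift or 180 degrees of turn. Its arguments: {"type":"object","properties":{"grip":{"type":"array"},"linear":{"type":"array"},"turn":{"type":"array"}},"required":["grip","linear","turn"]}

```bash
ls; mkdir -p pics; python3 - <<'E'
from cell import env,cams
import cv2,numpy as np
s=env.state();print(s)
for n in("scene","top"):
    im=cams.read_camera(n);cv2.imwrite(f"pics/{n}0.png",im);i=cams.camera_info(n);print(n,i)
E
```

```text
pics
{'t': 0.0, 'joints': array([-1.22559395e+00,  4.91544654e-01,  1.55943569e+00, -1.95858713e-05,
        1.09171506e+00, -1.05596034e-01]), 'qvel': array([1.31341309e-03, 2.21294429e-03, 6.76111412e-04, 1.22308156e-03,
       2.78668263e-04, 6.25092847e-05]), 'tau': array([ 1.60605767e-03, -6.12636995e+01, -2.58178782e+01,  6.92846999e-02,
        4.81797033e-02, -9.47709896e-05]), 'eef_pos': array([ 272.24420358, -562.33871467,  228.07574432]), 'tcp_rot': array([-1.66064135,  1.56969344,  1.93175875]), 'ft_force': array([ 0.26489602, -0.31934771, -0.50979274]), 'moment': array([ 0.01489196, -0.02130162, -0.04162438]), 'opening': 0.9981513980296112}
scene {'fx': 481.1701372933933, 'fy': 481.1701372933933, 'cx': 326.5861864550499, 'cy': 247.52772057503398, 'dist': array([-0.06748335,  0.        ,  0.        ,  0.        ,  0.        ]), 'view': array([[-7.23569783e-01, -6.90210103e-01,  7.53551267e-03,
         5.00851213e+02],
       [-3.00342350e-01,  3.04991748e-01, -9.03755778e-01,
         2.32773624e+02],
       [ 6.21483099e-01, -6.56193606e-01, -4.27982136e-01,
         9.73719924e+02],
       [ 0.00000000e+00,  0.00000000e+00,  0.00000000e+00,
         1.00000000e+00]])}
top {'fx': 467.8233706981836, 'fy': 467.8233706981836, 'cx': 324.87692973049394, 'cy': 243.74781198940644, 'dist': array([0.0218988, 0.       , 0.       , 0.       , 0.       ]), 'view': array([[ 2.99457376e-03, -9.99957930e-01,  8.67013780e-03,
         1.01235162e+02],
       [-9.86194494e-01, -4.38861036e-03, -1.65532961e-01,
         6.09097267e+02],
       [ 1.65564046e-01, -8.05474149e-03, -9.86166146e-01,
         1.11017521e+03],
       [ 0.00000000e+00,  0.00000000e+00,  0.00000000e+00,
         1.00000000e+00]])}
```

View pics/scene0.png

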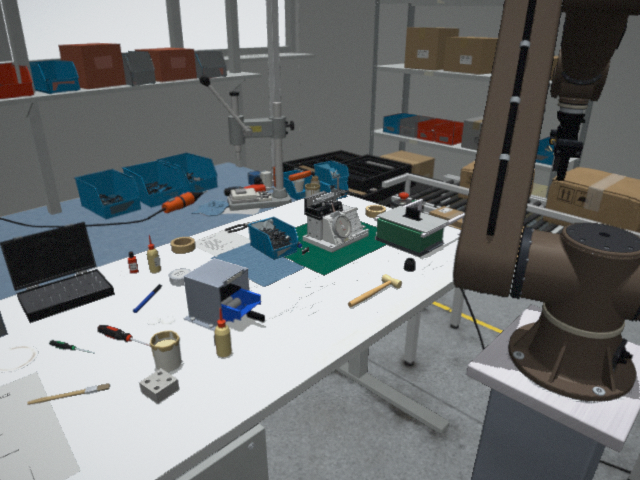

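View pics/top0.png

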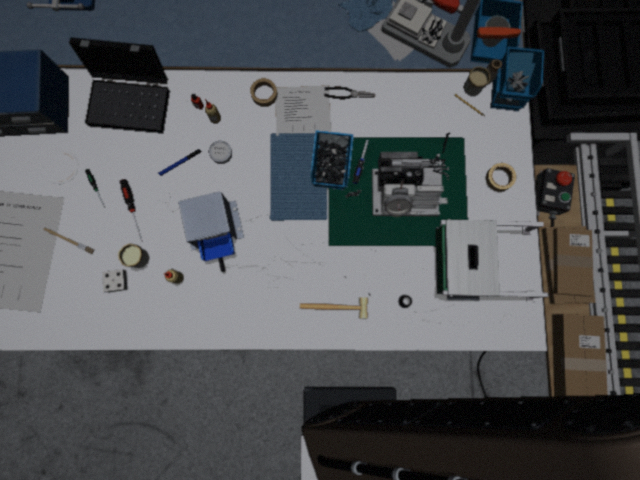

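The scene view shows the bay with the bin's black tab sticking out towards the robot. In the top view I read the roof around (205,218), tab (222,265), cover pull (473,257), loupe (405,300), oiler (172,276) and gauge fixture (408,185). Next I measure these by ray casting.

```bash
cat > h.py <<'E'
from cell import env,cams
import cv2,numpy as np
from scipy.spatial.transform import Rotation as Rn
def K(i): return np.array([[i['fx'],0,i['cx']],[0,i['fy'],i['cy']],[0,0,1]])
def ray(i,uv,z):
    "pixels -> world points on the plane at height z"
    p=cv2.undistortPoints(np.float64(uv).reshape(-1,1,2),K(i),i['dist']).reshape(-1,2)
    V=i['view'];R=V[:3,:3];c=-R.T@V[:3,3]
    d=np.c_[p,np.ones(len(p))]@R
    return c+d*((z-c[2])/d[:,2])[:,None]
def proj(i,P):
    V=i['view'];r,_=cv2.Rodrigues(V[:3,:3])
    return cv2.projectPoints(np.float64(P).reshape(-1,1,3),r,V[:3,3],K(i),i['dist'])[0].reshape(-1,2)
def tool():
    s=env.state();return s,s['eef_pos'],Rn.from_euler('xyz',s['tcp_rot']).as_matrix()
def blobs(m,amin=20):
    cs,_=cv2.findContours(m.astype(np.uint8),cv2.RETR_EXTERNAL,cv2.CHAIN_APPROX_NONE)
    return [(cv2.contourArea(c),cv2.minAreaRect(c),c) for c in cs if cv2.contourArea(c)>=amin]
def go(target,yawfix=None):
    "world displacement -> tool-axes units"
    s,p,R=tool();d=R.T@(np.array(target)-p);return np.round(d/500,4)
E
python3 - <<'E'
from h import *
im=cv2.imread("pics/top0.png");i=cams.camera_info("top")
hsv=cv2.cvtColor(im,cv2.COLOR_BGR2HSV);H,S,V=cv2.split(hsv)
def show(nm,m,roi,z,amin=15):
    x0,y0,x1,y1=roi;mm=np.zeros_like(m);mm[y0:y1,x0:x1]=m[y0:y1,x0:x1]
    for a,r,c in blobs(mm,amin):
        b=ray(i,cv2.boxPoints(r),z);print(nm,a,np.round(r[0],1),'c',b.mean(0).round(0),'box',b[:,:2].round(0).tolist())
show('pull',V<60,(455,235,490,280),110)
show('tab',(V<70)&(S<150),(210,255,235,280),30,8)
show('loupe',V<70,(392,285,420,315),30)
show('blue',(H>105)&(H<130)&(S>150),(190,225,245,270),40)
show('oil',((H<12)|(H>170))&(S>120),(155,255,190,290),100,8)
show('cover',(V>150)&(S<60),(430,205,505,310),80,500)
show('roof',(V>60)&(S<90)&(V<190),(165,180,245,250),106,300)
c=np.hstack([im[150:320,140:260],im[200:320,425:560].copy() if 0 else cv2.resize(im[200:320,430:550],(170,170))])
cv2.imwrite("pics/c1.png",cv2.resize(np.hstack([im[170:300,150:280],im[200:330,430:560]]),None,fx=3,fy=3,interpolation=cv2.INTER_CUBIC))
E
```

```text
pull 186.0 [472.5 256.5] c [ 570. -242.  110.] box [[597.0, -233.0], [597.0, -254.0], [543.0, -251.0], [543.0, -230.0]]
tab 41.5 [221.5 264.5] c [558. 361.  30.] box [[574.0, 371.0], [577.0, 361.0], [543.0, 352.0], [540.0, 362.0]]
loupe 111.0 [405. 301.] c [469. -95.  30.] box [[484.0, -81.0], [484.0, -111.0], [455.0, -110.0], [455.0, -80.0]]
blue 622.5 [215.7 247.6] c [600. 375.  40.] box [[615.0, 424.0], [638.0, 342.0], [583.0, 326.0], [562.0, 408.0]]
oil 27.5 [168. 274.] c [527. 470. 100.] box [[534.0, 477.0], [534.0, 463.0], [520.0, 463.0], [520.0, 477.0]]
cover 705.0 [467. 278.] c [ 523. -236.   80.] box [[597.0, -150.0], [598.0, -329.0], [449.0, -320.0], [449.0, -145.0]]
cover 739.5 [457.5 257. ] c [ 574. -216.   80.] box [[659.0, -196.0], [659.0, -242.0], [489.0, -234.0], [489.0, -189.0]]
cover 508.0 [486.5 214. ] c [ 679. -291.   80.] box [[702.0, -249.0], [702.0, -335.0], [657.0, -332.0], [657.0, -247.0]]
roof 4693.5 [204.5 214.5] c [670. 390. 106.] box [[753.0, 488.0], [754.0, 299.0], [586.0, 294.0], [585.0, 478.0]]
```

View pics/c1.png

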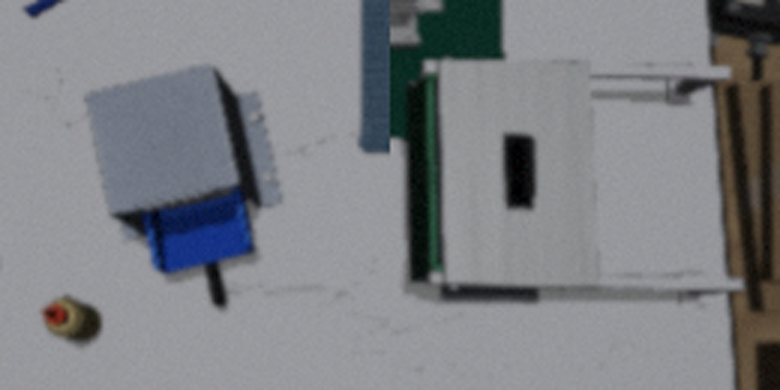

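The crop shows the roof corners, the tab, the cover and its pull, and the rails running to the right. I turn the corners into poses.

```bash
python3 - <<'E'
from h import *
i=cams.camera_info("top")
L=lambda a:[(150+x/3,170+y/3) for x,y in a]
Rr=lambda a:[(430+(x-390)/3,200+y/3) for x,y in a]
r=ray(i,L([(115,215),(243,187),(215,67),(87,95)]),106);print('roof',r.round(0)[:,:2].tolist())
print([np.linalg.norm(r[k]-r[k-1]).round(1) for k in range(4)])
a=r[1]-r[0];b=r[2]-r[1];print('yaws',np.degrees(np.arctan2(a[0],-a[1])),np.degrees(np.arctan2(b[1],b[0])))
t=ray(i,L([(208,264),(221,305)]),30);print('tab',t.round(0),np.degrees(np.arctan2(*(t[0]-t[1])[1::-1])))
lip=ray(i,L([(165,272),(252,250)]),38);print('lip',lip.round(0),lip.mean(0))
c=ray(i,Rr([(441,285),(597,290),(590,60),(440,60)]),80);print('cover',c.round(0)[:,:2].tolist(),c.mean(0).round(0))
rl=ray(i,Rr([(740,285),(730,72)]),75);print('rails',rl.round(0))
p=ray(i,Rr([(505,135),(531,135),(535,207),(509,207)]),110);print('pull',p.round(0)[:,:2].tolist(),p.mean(0).round(0))
g=ray(i,[(370,215),(445,215),(445,150),(370,150)],0);print('fixture',g.round(0)[:,:2].tolist())
s,pp,R=tool();print(pp,R.round(2).tolist())
w=cams.camera_info("wrist");V=w['view'];print('wristcam',R.T@(-V[:3,:3].T@V[:3,3]-pp),(V[:3,:3]@R).round(2).tolist(),w['fx'])
E
```

```text
roof [[603.0, 425.0], [626.0, 326.0], [723.0, 352.0], [700.0, 452.0]]
[np.float64(100.3), np.float64(101.7), np.float64(100.8), np.float64(103.1)]
yaws 12.971450219527483 14.802286277776565
tab [[575. 368.  30.]
 [540. 355.  30.]] 19.50317369646207
lip [[567. 401.  38.]
 [586. 330.  38.]] [576.20756714 365.38748853  38.        ]
cover [[482.0, -187.0], [478.0, -310.0], [664.0, -315.0], [664.0, -193.0]] [ 572. -251.   80.]
rails [[ 483. -425.   75.]
 [ 656. -430.   75.]]
pull [[597.0, -233.0], [597.0, -254.0], [541.0, -254.0], [541.0, -234.0]] [ 569. -244.  110.]
fixture [[694.0, -15.0], [695.0, -211.0], [873.0, -218.0], [872.0, -17.0]]
[ 272.26708374 -562.35224705  228.13477064] [[-0.0, 0.44, -0.9], [0.0, -0.9, -0.44], [-1.0, -0.0, -0.0]]
wristcam [-156.21387194    1.4402278   -84.02275468] [[0.0, 1.0, -0.0], [-0.3, 0.0, 0.96], [0.96, -0.0, 0.3]] 332.77719542489234
```

Cover centre is about (571,-250) with yaw -1.7°; bay yaw is about 13.5°. I turn first to align the jaws with the hopper's y.

Call:
carry_out:
  grip: [-1,-1,-1,-1,-1]
  linear:
    - [0,0,0]
    - [0,0,0]
    - [0,0,0]
    - [0,0,0]
    - [0,0,0]
  turn: [0.04,0.04,0.04,0.035,0]

```text
t: 0.6
eef_pos: [272.3, -562.4, 228.3]
tcp_rot: [-1.174, 1.57, 1.93]
ft_force: [-0.3, 0.4, 0.3]
opening: 1.0
```

```bash
cat >> h.py <<'E'
def rep(target=None,yaw=None):
    "state; moves to target in tool units; turn so that tool y points along -y of a frame with that yaw (deg)"
    s,p,R=tool();a=np.degrees(np.arctan2(R[1,1],R[0,1]))
    print('t',round(s['t'],2),'p',p.round(1),'toolx',R[:,0].round(3),'frameyaw',round(a+90,2),'F',s['ft_force'].round(1),'open',round(s['opening']*95,1),'j',s['joints'].round(2))
    if target is not None: print('move',go(target))
    if yaw is not None: print('turn',round((a+90-yaw)/180,4))
E
python3 -c "
from h import *
rep((571,-249,160),-1.7)"
```

```text
t 0.6 p [ 272.3 -562.4  228.3] toolx [-0.     0.001 -1.   ] frameyaw -2.16 F [-0.3  0.4  0.3] open 95.0 j [-1.23  0.49  1.56 -0.    1.09  0.38]
move [ 0.1369 -0.6489 -0.5734]
turn -0.0025
```

Call:
carry_out:
  grip: [-1,-1,-1,-1,-1]
  linear:
    - [0,-0.072,-0.0637]
    - [0,-0.072,-0.0637]
    - [0,-0.072,-0.0637]
    - [0,-0.072,-0.0637]
    - [0,-0.072,-0.0637]
  turn: [0,0,0,0,0]

```text
t: 1.1
eef_pos: [439.0, -386.9, 228.6]
tcp_rot: [1.728, 1.571, -1.446]
ft_force: [0.4, -0.6, -0.2]
opening: 1.0
```

Call:
carry_out:
  grip: [-1,-1,-1,-1,-1]
  linear:
    - [0,-0.072,-0.0637]
    - [0,-0.072,-0.0637]
    - [0,-0.072,-0.0637]
    - [0,-0.072,-0.0637]
    - [0.07,0,0]
  turn: [0,0,0,0,0]

```text
t: 1.6
eef_pos: [575.1, -245.9, 196.7]
tcp_rot: [2.75, 1.563, -0.419]
ft_force: [-0.3, -1.1, -1.1]
opening: 1.005
```

```bash
python3 - <<'E'
from h import *
rep((571,-249,101),-1.7)
i=cams.camera_info("wrist");im=cams.read_camera("wrist");cv2.imwrite("pics/w1.png",im)
print(proj(i,[(571,-249,110),(596,-250,110),(546,-248,110)]).round(0).tolist())
V=cv2.cvtColor(im,cv2.COLOR_BGR2HSV)[...,2]
for a,r,c in blobs(V<60,100):
    if a<40000: b=ray(i,cv2.boxPoints(r),110);print(a,np.round(r[0]),b.mean(0).round(1),b[:,:2].round(0).tolist())
E
```

```text
t 1.6 p [ 575.1 -245.9  196.7] toolx [ 0.007 -0.003 -1.   ] frameyaw -1.58 F [-0.3 -1.1 -1.1] open 95.5 j [-0.51  0.52  1.6   0.    1.01  1.09]
move [0.1914 0.0059 0.0095]
turn 0.0007
[[323.0, 258.0], [323.0, 227.0], [322.0, 288.0]]
300.0 [628. 296.] [ 528.1 -511.   110. ] [[536.0, -498.0], [535.0, -520.0], [520.0, -524.0], [521.0, -502.0]]
185.5 [632. 266.] [ 555.8 -507.2  110. ] [[563.0, -499.0], [563.0, -512.0], [548.0, -516.0], [549.0, -502.0]]
1656.5 [326. 245.] [ 580.8 -251.4  110. ] [[610.0, -243.0], [610.0, -261.0], [551.0, -261.0], [552.0, -241.0]]
111.5 [255. 254.] [ 573.6 -196.3  110. ] [[623.0, -196.0], [623.0, -198.0], [525.0, -196.0], [525.0, -194.0]]
1508.5 [517. 219.] [ 595.  -399.5  110. ] [[537.0, -397.0], [654.0, -392.0], [653.0, -402.0], [536.0, -407.0]]
1419.0 [539. 208.] [ 603.5 -415.3  110. ] [[546.0, -407.0], [663.0, -415.0], [661.0, -423.0], [544.0, -416.0]]
173.5 [547. 115.] [ 673.9 -411.6  110. ] [[666.0, -406.0], [683.0, -407.0], [682.0, -417.0], [665.0, -416.0]]
215.5 [169.  95.] [ 693.1 -146.1  110. ] [[704.0, -129.0], [705.0, -164.0], [682.0, -163.0], [
[... 166 characters left out ...]
0], [730.0, -58.0], [720.0, -61.0], [714.0, -40.0]]
359.0 [88. 50.] [725.7 -92.7 110. ] [[731.0, -75.0], [730.0, -111.0], [721.0, -110.0], [721.0, -74.0]]
1113.0 [628.  68.] [ 706.4 -470.9  110. ] [[661.0, -467.0], [753.0, -466.0], [753.0, -475.0], [660.0, -476.0]]
6645.5 [572.  45.] [ 720.2 -425.5  110. ] [[692.0, -388.0], [751.0, -388.0], [750.0, -461.0], [688.0, -464.0]]
406.5 [423.  17.] [ 736.3 -318.9  110. ] [[737.0, -298.0], [748.0, -302.0], [735.0, -340.0], [724.0, -336.0]]
630.5 [238.  38.] [ 726.3 -197.2  110. ] [[750.0, -192.0], [750.0, -201.0], [703.0, -202.0], [703.0, -193.0]]
3417.5 [78. 24.] [743.1 -85.8 110. ] [[733.0, -26.0], [764.0, -32.0], [753.0, -145.0], [723.0, -141.0]]
```

View pics/w1.png

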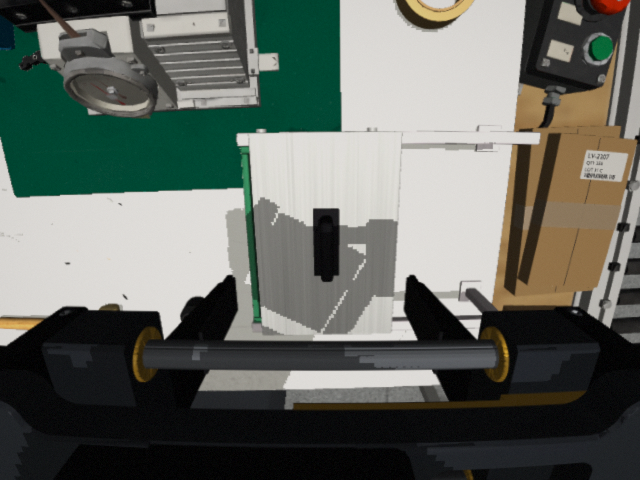

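The wrist picture shows the pull at about (326,245) px, centred between the open fingers. I go down, close and slide.

Call:
carry_out:
  grip: [-1,-1,-1,-1,-1]
  linear:
    - [0.06,0.01,0]
    - [0.07,0,0]
    - [0.05,0,0]
    - [0,0,0]
    - [0,0,0]
  turn: [0,0,0,0,0]

```text
t: 2.15
eef_pos: [570.2, -254.7, 104.3]
tcp_rot: [-0.226, 1.57, 2.88]
ft_force: [0.7, -0.3, 0.4]
opening: 0.997
```

Call:
carry_out:
  grip: [1,1,1,1,1]
  linear:
    - [0,0,0]
    - [0,0,0]
    - [0,0,0]
    - [0,0,0]
    - [0,0,0]
  turn: [0,0,0,0,0]

```text
t: 2.65
eef_pos: [570.4, -254.2, 104.0]
tcp_rot: [2.585, 1.57, -0.592]
ft_force: [-0.8, -0.3, -0.4]
opening: 0.632
```

```bash
python3 -c "
from h import *
rep((571,-361,101),-1.7)"
```

```text
t 2.65 p [ 570.4 -254.2  104. ] toolx [ 0. -0. -1.] frameyaw -2.07 F [-0.8 -0.3 -0.4] open 60.1 j [-0.52  0.63  1.68 -0.    0.83  1.08]
move [ 0.006   0.2135 -0.0089]
turn -0.002
```

Call:
carry_out:
  grip: [1,1,1,1,1]
  linear:
    - [0.005,0,0]
    - [0,0,0]
    - [0,0,0]
    - [0,0,0]
    - [0,0,0]
  turn: [0,0,0,0,0]

```text
t: 3.15
eef_pos: [570.3, -254.1, 101.1]
tcp_rot: [1.29, 1.571, -1.888]
ft_force: [-0.0, -0.6, -0.1]
opening: 0.217
```

Call:
carry_out:
  grip: [1,1,1,1,1]
  linear:
    - [0,0,0]
    - [0,0,0]
    - [0,0,0]
    - [0,0,0]
    - [0,0,0]
  turn: [0,0,0,0,0]

```text
t: 3.65
eef_pos: [570.4, -254.1, 101.2]
tcp_rot: [2.172, 1.571, -1.006]
ft_force: [1.5, 2.4, -0.5]
opening: 0.107
```

Call:
carry_out:
  grip: [1,1,1,1,1]
  linear:
    - [0,0.03,0]
    - [0,0.04,0]
    - [0,0.04,0]
    - [0,0.04,0]
    - [0,0.03,0]
  turn: [0,0,0,0,0]

```text
t: 4.15
eef_pos: [568.9, -345.8, 101.2]
tcp_rot: [2.819, 1.566, -0.36]
ft_force: [15.6, 1.0, -6.4]
opening: 0.104
```

```bash
python3 -c "
from h import *
rep((571,-361,101),-1.7)"
```

```text
t 4.15 p [ 568.9 -345.8  101.2] toolx [ 0.004 -0.002 -1.   ] frameyaw -2.11 F [15.6  1.  -6.4] open 9.9 j [-0.65  0.68  1.57  0.    0.88  0.96]
move [ 0.0005  0.0301 -0.0054]
turn -0.0023
```

Call:
carry_out:
  grip: [1,1,1,1,1]
  linear:
    - [0,0.02,-0.003]
    - [0,0.016,-0.002]
    - [0,0.008,0]
    - [0,0,0]
    - [0,0,0]
  turn: [0,0,0,0,0]

```text
t: 4.65
eef_pos: [568.7, -356.7, 101.0]
tcp_rot: [-1.234, 1.554, 1.872]
ft_force: [4.3, 54.0, 17.3]
opening: 0.11
```

```bash
python3 -c "
from h import *
rep((571,-361,101),-1.7)"
```

```text
t 4.65 p [ 568.7 -356.7  101. ] toolx [-0.005  0.016 -1.   ] frameyaw -2.05 F [ 4.3 54.  17.3] open 10.5 j [-0.66  0.69  1.55  0.01  0.92  0.94]
move [-0.0001  0.0084 -0.0049]
turn -0.0019
```

The cover hit its stop (54 N along y), so it is fully open. I relax, release, lift and turn.

Call:
carry_out:
  grip: [1,-1,-1,-1,-1]
  linear:
    - [0,-0.013,0]
    - [0,0,0]
    - [0,0,0]
    - [0,0,0]
    - [-0.05,0,0]
  turn: [0,0,0,0,0]

```text
t: 5.15
eef_pos: [567.6, -359.6, 123.5]
tcp_rot: [-0.583, 1.566, 2.522]
ft_force: [0.5, 0.8, -0.4]
opening: 0.382
```

Call:
carry_out:
  grip: [-1,-1,-1,-1,-1]
  linear:
    - [-0.09,0,0]
    - [-0.09,0,0]
    - [-0.04,0,0]
    - [0,0,0]
    - [0,0,0]
  turn: [0,0,0,-0.045,-0.044]

```text
t: 5.65
eef_pos: [568.8, -360.5, 237.2]
tcp_rot: [2.111, 1.569, -0.783]
ft_force: [-0.7, 0.2, -0.3]
opening: 0.803
```

```bash
python3 - <<'E'
from h import *
rep((551,360,230),14)
i=cams.camera_info("wrist");im=cams.read_camera("wrist");cv2.imwrite("pics/w2.png",im)
rep((551,360,230),14)
E
```

```text
t 5.65 p [ 568.8 -360.5  237.2] toolx [ 0.001 -0.001 -1.   ] frameyaw 14.21 F [-0.7  0.2 -0.3] open 76.3 j [-0.66  0.55  1.42 -0.    1.17  0.66]
move [ 0.0124 -1.4057 -0.3191]
turn 0.0012
t 5.7 p [ 568.7 -360.4  236.6] toolx [ 0.001 -0.001 -1.   ] frameyaw 14.7 F [ 0.4 -0.3 -0.3] open 80.5 j [-0.66  0.55  1.42 -0.    1.17  0.65]
move [ 0.0121 -1.4026 -0.3312]
turn 0.0039
```

View pics/w2.png

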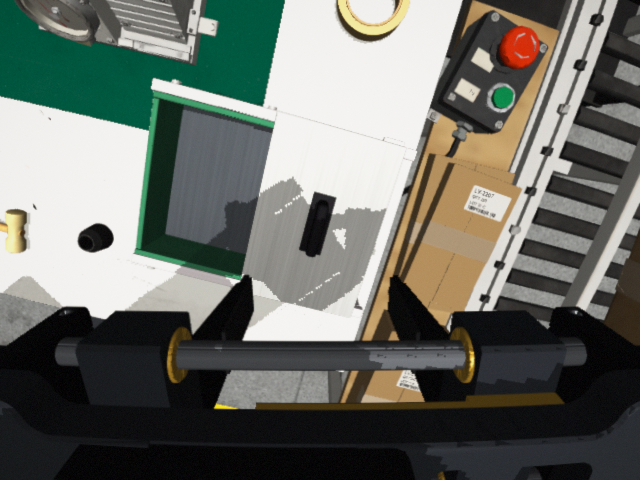

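The cover is open, with the free mouth around px (150–270, 95–275). I measure the hopper from its green wall here while travelling on.

```bash
python3 - <<'E'
from h import *
i=cams.camera_info("wrist");im=cams.read_camera("wrist")
hsv=cv2.cvtColor(im,cv2.COLOR_BGR2HSV);H,S,V=cv2.split(hsv)
m=(H>55)&(H<85)&(S>120)&(V>60);m[:, :125]=0;m[:85]=0;m[300:]=0;m[:,290:]=0
x=np.zeros_like(m);x[90:290,130:280]=m[90:290,130:280]
cv2.imwrite("pics/g.png",cv2.resize(np.hstack([im[70:290,120:290],cv2.cvtColor((x[70:290,120:290]*255).astype(np.uint8),cv2.COLOR_GRAY2BGR)]),None,fx=2.3,fy=2.3,interpolation=cv2.INTER_CUBIC))
E
```

```text
(no output)
```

View pics/g.png

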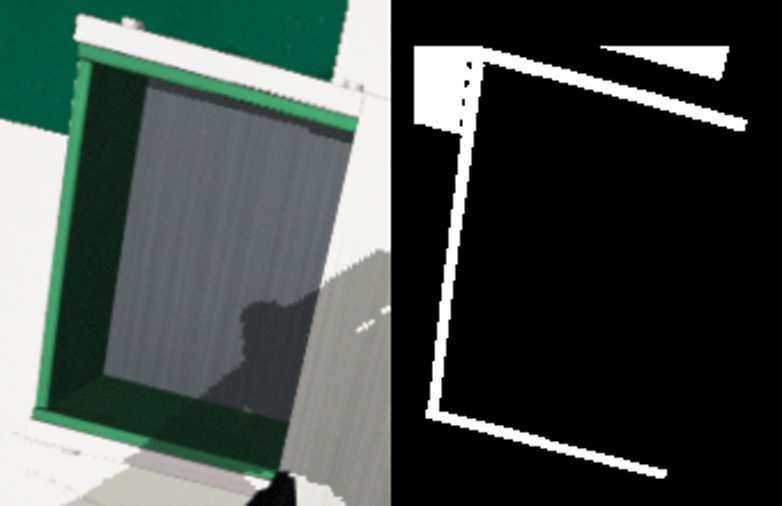

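Call:
carry_out:
  grip: [-1,-1,-1,-1,-1]
  linear:
    - [0,-0.0935,-0.0215]
    - [0,-0.0935,-0.0215]
    - [0,-0.0935,-0.0215]
    - [0,-0.0935,-0.0215]
    - [0,-0.0935,-0.0215]
  turn: [0,0,0,0,0]

```text
t: 6.25
eef_pos: [564.5, -118.5, 236.1]
tcp_rot: [1.593, 1.571, -1.311]
ft_force: [0.1, 0.3, 0.9]
opening: 0.997
```

Call:
carry_out:
  grip: [-1,-1,-1,-1,-1]
  linear:
    - [0,-0.0935,-0.0215]
    - [0,-0.0935,-0.0215]
    - [0,-0.0935,-0.0215]
    - [0,-0.0935,-0.0215]
    - [0,-0.0935,-0.0215]
  turn: [0,0,0,0,0]

```text
t: 6.75
eef_pos: [560.5, 121.5, 236.1]
tcp_rot: [2.226, 1.57, -0.678]
ft_force: [1.0, -0.5, -0.4]
opening: 0.997
```

Call:
carry_out:
  grip: [-0.5,-0.5,-0.5,-0.5,-0.5]
  linear:
    - [0,-0.0935,-0.0215]
    - [0,-0.0935,-0.0215]
    - [0,-0.0935,-0.0215]
    - [0,-0.0935,-0.0215]
    - [0,0,0]
  turn: [0,0,0,0,0]

```text
t: 7.25
eef_pos: [556.7, 316.3, 235.5]
tcp_rot: [-1.838, 1.57, 1.547]
ft_force: [-0.5, -0.1, 0.2]
opening: 0.749
```

```bash
python3 - <<'E'
from h import *
rep((551,360,150),14)
i=cams.camera_info("wrist");im=cams.read_camera("wrist");cv2.imwrite("pics/w3.png",im)
np.save("w3.npy",i['view'])
print(proj(i,[(551,360,30),(538,357,30),(527,470,100)]).round(0).tolist())
E
```

```text
t 7.25 p [556.7 316.3 235.5] toolx [ 0.     0.001 -1.   ] frameyaw 13.91 F [-0.5 -0.1  0.2] open 71.1 j [0.41 0.51 1.51 0.   1.12 1.74]
move [ 0.1711 -0.0874 -0.0099]
turn -0.0005
[[280.0, 213.0], [280.0, 224.0], [149.0, 226.0]]
```

View pics/w3.png

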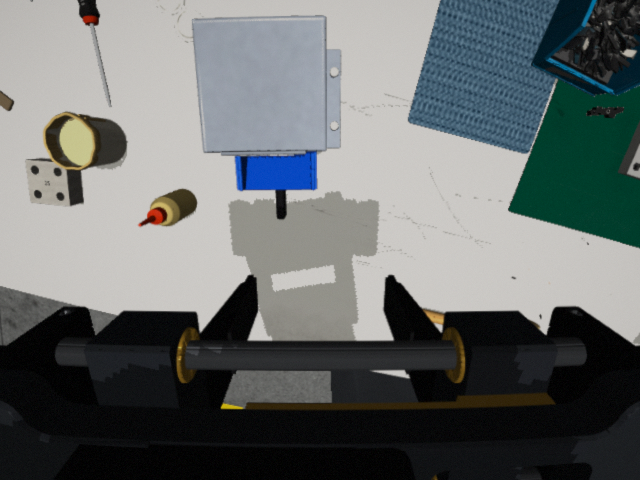

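The tab is at px (281, 190–218), its root on the blue front, and the oiler's spout at (157,216). I compute the bin pose, the hopper from the earlier crop, and the oiler clearance.

```bash
python3 - <<'E'
from h import *
i=cams.camera_info("wrist");s,p,R=tool();rep()
V=i['view'];Rc=V[:3,:3]@R  # tool->cam rot
tc=V[:3,:3]@p+V[:3,3]
print(np.abs(np.load("w3.npy")-V).max())
b=cv2.imread("pics/w3.png");hsv=cv2.cvtColor(b,cv2.COLOR_BGR2HSV);H,S,Vv=cv2.split(hsv)
m=np.zeros(Vv.shape,bool);m[192:225,265:300]=(Vv<70)[192:225,265:300]
for a,r,c in blobs(m,30):
    x,y,w,h=cv2.boundingRect(c);print('tab px',x,y,w,h)
    e=ray(i,[(x+w/2,y+h),(x+w/2,y)],30);print(e.round(1))
r=ray(i,[(203,152),(326,150),(326,16),(193,18)],106);print('roof',r[:,:2].round(1).tolist(),[np.linalg.norm(r[k]-r[k-1]).round(1) for k in range(4)])
a=r[1]-r[0];q=r[2]-r[1];print('yaws',np.degrees(np.arctan2(a[0],-a[1])),np.degrees(np.arctan2(q[1],q[0])))
l=ray(i,[(239,188),(316,190)],38);print('lip',l.round(1),'yaw',np.degrees(np.arctan2(*(l[1]-l[0])[:2]*[1,-1])))
print('oil spout z108',ray(i,[(157,216)],105),'base far end',ray(i,[(190,197)],0))
# hopper
yw=np.radians(13.95);ph=np.array([568.7,-360.4,236.4])
Rh=np.array([[0,np.sin(yw),-np.cos(yw)],[0,-np.cos(yw),-np.sin(yw)],[-1,0,0]])
Vh=np.eye(4);Vh[:3,:3]=Rc@Rh.T;Vh[:3,3]=tc-Vh[:3,:3]@ph
j=dict(i,view=Vh)
f=lambda a:[(120+x/2.3,70+y/2.3) for x,y in a]
h=ray(j,f([(37,415),(77,50),(275,478),(357,128)]),75);print('hopper outer LF,LB, frontedge pt, back inner pt',h[:,:2].round(1).tolist())
a=h[1]-h[0];print('yaw',np.degrees(np.arctan2(a[1],a[0])),np.linalg.norm(a))
E
```

```text
t 7.3 p [556.9 314.  235.4] toolx [-0. -0. -1.] frameyaw 13.9 F [ 0.4 -1.3 -0. ] open 71.4 j [ 0.41  0.51  1.51 -0.    1.12  1.74]
2.406077603779238
tab px 276 192 11 27
[[544.6 354.3  30. ]
 [574.2 360.6  30. ]]
roof [[605.3, 426.1], [631.1, 326.1], [728.2, 350.6], [703.7, 449.8]] [np.float64(101.3), np.float64(103.2), np.float64(100.1), np.float64(102.2)]
yaws 14.505832960057669 14.140629937246088
lip [[569.1 404.9  38. ]
 [586.6 324.7  38. ]] yaw 12.286776221070385
oil spout z108 [[540.30988501 459.0641163  105.        ]] base far end [[537.05661524 468.30529891   0.        ]]
hopper outer LF,LB, frontedge pt, back inner pt [[499.7, -183.7], [655.6, -185.3], [496.1, -293.2], [652.0, -298.7]]
yaw -0.5997176645683338 155.88468666918573
```

Bin yaw is about 13.9°, tab point about (557,359.5). The oiler axis is about 114 mm to the side, so the 90 mm half body clears it. I centre above the tab and descend in two stages.

Call:
carry_out:
  grip: [-0.5,-0.5,-0.5,-0.5,-0.5]
  linear:
    - [0,-0.0883,-0.0219]
    - [0.09,0,0]
    - [0.09,0,0]
    - [0.07,0,0]
    - [0,0,0]
  turn: [0,0,0,0,0]

```text
t: 7.8
eef_pos: [555.8, 354.9, 106.6]
tcp_rot: [0.267, 1.563, -2.635]
ft_force: [-1.2, 0.6, 0.4]
opening: 0.751
```

```bash
python3 - <<'E'
from h import *
cams.read_camera("top");rep((557,359.5,21),13.9)
i=cams.camera_info("wrist");b=cams.read_camera("wrist");cv2.imwrite("pics/w4.png",b);rep()
print('expect tab',proj(i,[(543.4,356,30),(557,359.5,30),(570,362.7,30)]).round(0).tolist())
V=cv2.cvtColor(b,cv2.COLOR_BGR2HSV)[...,2]
S=cv2.cvtColor(b,cv2.COLOR_BGR2HSV)[...,1]
m=(V<75)&(S<120);m[:100]=0;m[320:]=0;m[:,:240]=0;m[:,400:]=0
for a,r,c in blobs(m,60):
    x,y,w,h=cv2.boundingRect(c);e=ray(i,[(x+w/2,y+h),(x+w/2,y)],30);print(a,x,y,w,h,e[:,:2].round(1).tolist())
E
```

```text
t 7.85 p [557.2 355.7 109.7] toolx [-0.003 -0.002 -1.   ] frameyaw 13.75 F [-0.7  0.5  1.4] open 70.9 j [ 0.47  0.67  1.57 -0.    0.9   1.8 ]
move [ 0.1775 -0.0076 -0.0021]
turn -0.0008
t 7.9 p [558.1 356.4 111.8] toolx [-0. -0. -1.] frameyaw 13.79 F [-0.9 -0.1  1.3] open 71.4 j [ 0.47  0.67  1.57 -0.    0.9   1.8 ]
expect tab [[314.0, 271.0], [314.0, 254.0], [313.0, 237.0]]
521.0 384 275 16 45 [[516.9, 284.9], [554.5, 296.9]]
526.5 240 275 19 45 [[489.6, 396.6], [528.5, 403.4]]
471.5 305 229 14 41 [[544.0, 357.6], [575.6, 365.1]]
93.5 240 180 134 4 [[606.8, 376.2], [609.5, 376.8]]
```

Call:
carry_out:
  grip: [-0.5,-0.5,-0.5,1,1]
  linear:
    - [0.06,-0.009,-0.001]
    - [0.07,0,0]
    - [0.05,0,0]
    - [0,0,0]
    - [0,0,0]
  turn: [0,0,0,0,0]

```text
t: 8.4
eef_pos: [557.9, 362.0, 23.4]
tcp_rot: [-2.962, 1.568, 0.422]
ft_force: [-0.3, -0.2, 1.3]
opening: 0.631
```

Call:
carry_out:
  grip: [1,1,1,1,1]
  linear:
    - [0,0,0]
    - [0,0,0]
    - [0,0,0]
    - [0,0,0]
    - [0,0,0]
  turn: [0,0,0,0,0]

```text
t: 8.9
eef_pos: [556.8, 361.8, 21.4]
tcp_rot: [2.994, 1.57, 0.096]
ft_force: [0.8, 0.9, 0.2]
opening: 0.218
```

Call:
carry_out:
  grip: [1,1,1,1,1]
  linear:
    - [0,0,0]
    - [0,0,0]
    - [0,0,0]
    - [0,0,0]
    - [0,0,0]
  turn: [0,0,0,0,0]

```text
t: 9.4
eef_pos: [556.7, 361.9, 21.1]
tcp_rot: [-2.708, 1.571, 0.677]
ft_force: [0.1, 2.3, -0.1]
opening: 0.103
```

```bash
python3 -c "
from h import *
rep((557.6,360.9,21),13.9)"
```

```text
t 9.4 p [556.7 361.9  21.1] toolx [ 0.  0. -1.] frameyaw 13.96 F [ 0.1  2.3 -0.1] open 9.7 j [0.48 0.79 1.62 0.   0.74 1.8 ]
move [ 0.0002  0.0025 -0.0013]
turn 0.0003
```

Tab gripped (9.7 mm). I draw the bin 140 mm out.

Call:
carry_out:
  grip: [1,1,1,1,1]
  linear:
    - [0,0,0.015]
    - [0,0,0.03]
    - [0,0,0.04]
    - [0,0,0.04]
    - [0,0,0.04]
  turn: [0,0,0,0,0]

```text
t: 9.9
eef_pos: [475.7, 341.4, 21.1]
tcp_rot: [2.848, 1.57, -0.05]
ft_force: [2.1, 0.1, -1.2]
opening: 0.102
```

Call:
carry_out:
  grip: [1,1,1,1,1]
  linear:
    - [0,0,0.04]
    - [0,0,0.035]
    - [0,0,0.025]
    - [0,0,0.015]
    - [0,0,0]
  turn: [0,0,0,0,0]

```text
t: 10.4
eef_pos: [419.7, 327.7, 21.1]
tcp_rot: [0.325, 1.569, -2.573]
ft_force: [-3.5, -0.6, 0.2]
opening: 0.107
```

Call:
carry_out:
  grip: [-0.4,-0.4,-0.4,-0.4,-0.4]
  linear:
    - [0,0,0]
    - [0,0,0]
    - [0,0,0]
    - [0,0,0]
    - [-0.03,0,0]
  turn: [0,0,0,0,0]

```text
t: 10.9
eef_pos: [420.4, 327.6, 35.0]
tcp_rot: [0.33, 1.568, -2.568]
ft_force: [-0.5, -0.6, 0.0]
opening: 0.466
```

```bash
python3 -c "
from h import *
rep()"
```

```text
t 10.9 p [420.4 327.6  35. ] toolx [-0.002 -0.001 -1.   ] frameyaw 13.94 F [-0.5 -0.6  0. ] open 44.2 j [ 0.54  0.64  1.95 -0.    0.55  1.87]
```

Call:
carry_out:
  grip: [-0.4,-0.4,-0.4,-0.4,-0.4]
  linear:
    - [-0.09,0,0]
    - [-0.09,0,0]
    - [-0.09,0,0]
    - [0,0,-0.09]
    - [0,0,-0.09]
  turn: [0,0,0,0,0]

```text
t: 11.4
eef_pos: [509.5, 350.4, 173.9]
tcp_rot: [-2.907, 1.567, 0.479]
ft_force: [0.8, 0.0, 0.0]
opening: 0.698
```

```bash
python3 - <<'E'
from h import *
cams.read_camera("top");cams.read_camera("top");rep((510.5,350,93),13.9)
i=cams.camera_info("wrist");b=cams.read_camera("wrist");cv2.imwrite("pics/w5.png",b);rep()
R2=lambda x,y,z:(505.8+.9705*x-.241*y,348.8+.241*x+.9705*y,z)
print('expect grip ends,lip corners',proj(i,[R2(-10,0,92),R2(26,0,92),R2(-66,39,38),R2(-66,-39,38)]).round(0).tolist())
E
```

```text
t 11.5 p [512.3 350.4 171.4] toolx [ 0.003  0.001 -1.   ] frameyaw 13.87 F [-0.9 -0.7 -0.1] open 66.6 j [ 0.49  0.54  1.63 -0.    0.96  1.82]
move [ 0.1567 -0.      0.0043]
turn -0.0002
t 11.55 p [509.8 349.7 170.6] toolx [ 0.  0. -1.] frameyaw 13.88 F [ 0.3  0.4 -0.3] open 66.5 j [ 0.49  0.54  1.64 -0.    0.96  1.82]
expect grip ends,lip corners [[319.0, 276.0], [319.0, 231.0], [279.0, 308.0], [359.0, 308.0]]
```

View pics/w5.png

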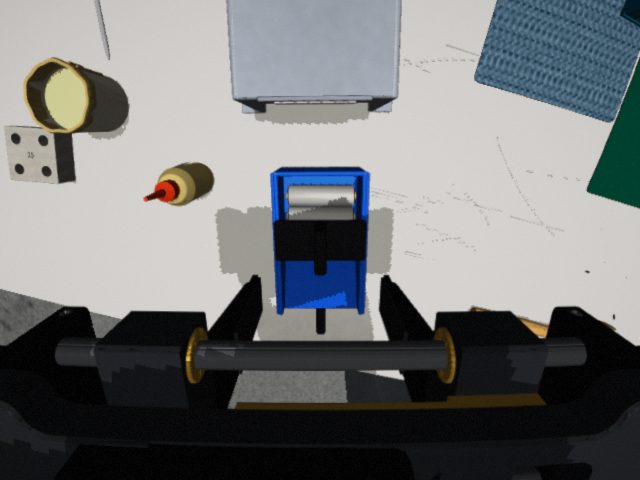

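The bin stands clear of the bay, its grip plate centred between the fingers at px (320,250) with rollers visible inside. I take the top grip with a shallow overlap, so the bin can be pivoted in the jaws later.

Call:
carry_out:
  grip: [-0.4,-0.4,0.5,1,1]
  linear:
    - [0.06,0,0]
    - [0.06,0,0]
    - [0.035,0,0]
    - [0,0,0]
    - [0,0,0]
  turn: [0,0,0,0,0]

```text
t: 12.05
eef_pos: [507.7, 349.7, 94.0]
tcp_rot: [0.332, 1.57, -2.565]
ft_force: [-0.4, -0.8, -0.3]
opening: 0.505
```

Call:
carry_out:
  grip: [1,1,1,1,1]
  linear:
    - [0,0,0]
    - [0,0,0]
    - [0,0,0]
    - [0,0,0]
    - [0,0,0]
  turn: [0,0,0,0,0]

```text
t: 12.55
eef_pos: [508.2, 349.8, 93.9]
tcp_rot: [-3.041, 1.57, 0.344]
ft_force: [-1.0, -1.1, 2.7]
opening: 0.102
```

Call:
carry_out:
  grip: [1,1,1,1,1]
  linear:
    - [0,0,0]
    - [0,0,0]
    - [0,0,0]
    - [-0.01,0,0]
    - [-0.02,0,0]
  turn: [0,0,0,0,0]

```text
t: 13.05
eef_pos: [507.5, 349.3, 107.8]
tcp_rot: [0.284, 1.568, -2.614]
ft_force: [0.2, -0.1, -4.6]
opening: 0.105
```

```bash
python3 -c "
from h import *
cams.read_camera('top');rep((580,-247,180),-1.7)"
```

```text
t 13.1 p [508.3 349.8 110. ] toolx [ 0.  0. -1.] frameyaw 13.94 F [ 1.4  0.1 -2.6] open 9.7 j [ 0.5   0.61  1.69 -0.    0.83  1.82]
move [-0.1399  1.193   0.1485]
turn 0.0869
```

```bash
python3 - <<'E'
from h import *
i=cams.camera_info("wrist");s,p,R=tool()
V=i['view'];Rc=V[:3,:3]@R;tc=V[:3,:3]@p+V[:3,3]
def at(ph,yaw):
    yw=np.radians(yaw);Rh=np.array([[0,np.sin(yw),-np.cos(yw)],[0,-np.cos(yw),-np.sin(yw)],[-1,0,0]])
    Vh=np.eye(4);Vh[:3,:3]=Rc@Rh.T;Vh[:3,3]=tc-Vh[:3,:3]@np.array(ph);return dict(i,view=Vh)
j=at([568.7,-360.4,236.4],13.95);k=at([573,-248,194],-1.7)
for z in(0,30): print(z,'w2',ray(j,[(193,62),(217,27),(205,10)],z)[:,:2].round(0).tolist(),'w1',ray(k,[(262,103),(278,62),(150,112)],z)[:,:2].round(0).tolist(),'top',ray(cams.camera_info("top"),[(445,212),(372,215)],z)[:,:2].round(0).tolist())
im=cv2.imread("pics/top0.png");sc=cv2.imread("pics/scene0.png")
cv2.imwrite("pics/fx.png",np.hstack([cv2.resize(im[125:235,355:485],(468,396),interpolation=3),cv2.resize(sc[175:265,285:385],(330,396))]))
E
```

```text
0 w2 [[697.0, -187.0], [737.0, -207.0], [750.0, -192.0]] w1 [[693.0, -195.0], [730.0, -213.0], [690.0, -81.0]] top [[703.0, -212.0], [694.0, -20.0]]
30 w2 [[693.0, -199.0], [730.0, -217.0], [743.0, -203.0]] w1 [[690.0, -200.0], [724.0, -216.0], [687.0, -96.0]] top [[696.0, -203.0], [687.0, -17.0]]
```

View pics/fx.png

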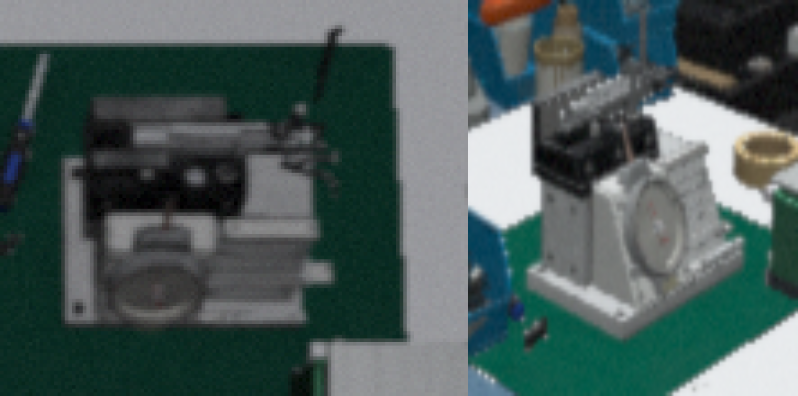

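The fixture's base begins at x≈692 and its right edge is at y≈-195 (ear -212), so the bin fits at y≈-249. I lift, align to the hopper and carry the bin in front of the fixture.

Call:
carry_out:
  grip: [1,1,1,1,1]
  linear:
    - [-0.03,0,0]
    - [-0.05,0,0]
    - [-0.05,0,0]
    - [-0.04,0,0]
    - [-0.01,0,0]
  turn: [0,0,0,0,0]

```text
t: 13.6
eef_pos: [508.7, 350.1, 200.9]
tcp_rot: [-2.914, 1.567, 0.471]
ft_force: [0.9, -0.3, -4.6]
opening: 0.097
```

Call:
carry_out:
  grip: [1,1,1,1,1]
  linear:
    - [0,0,0]
    - [0,0,0]
    - [0,0,0]
    - [0,0,0]
    - [0,0,0]
  turn: [0.02,0.025,0.025,0.017,0]

```text
t: 14.1
eef_pos: [507.8, 349.5, 197.7]
tcp_rot: [0.58, 1.569, -2.592]
ft_force: [0.1, 0.1, -3.7]
opening: 0.097
```

```bash
python3 -c "
from h import *
rep((600,-249,200),-1.7)"
```

```text
t 14.1 p [507.8 349.5 197.7] toolx [-0.001 -0.001 -1.   ] frameyaw -1.76 F [ 0.1  0.1 -3.7] open 9.2 j [ 0.5   0.51  1.62 -0.    1.02  2.1 ]
move [-0.004   1.1908 -0.221 ]
turn -0.0003
```

Call:
carry_out:
  grip: [1,1,1,1,1]
  linear:
    - [0,0.05,-0.01]
    - [0,0.07,-0.015]
    - [0,0.085,-0.015]
    - [0,0.085,-0.015]
    - [0,0.085,-0.015]
  turn: [0,0,0,0,0]

```text
t: 14.6
eef_pos: [537.3, 159.7, 198.2]
tcp_rot: [0.435, 1.57, -2.734]
ft_force: [0.4, 0.5, -4.0]
opening: 0.101
```

Call:
carry_out:
  grip: [1,1,1,1,1]
  linear:
    - [0,0.085,-0.015]
    - [0,0.085,-0.015]
    - [0,0.085,-0.015]
    - [0,0.085,-0.015]
    - [0,0.085,-0.015]
  turn: [0,0,0,0,0]

```text
t: 15.1
eef_pos: [568.5, -54.0, 198.2]
tcp_rot: [-0.012, 1.57, 3.101]
ft_force: [0.9, 0.0, -4.8]
opening: 0.097
```

Call:
carry_out:
  grip: [1,1,1,1,1]
  linear:
    - [0,0.085,-0.015]
    - [0,0.085,-0.015]
    - [0,0.085,-0.015]
    - [0,0.085,-0.015]
    - [0,0.05,-0.01]
  turn: [0,0,0,0,0]

```text
t: 15.6
eef_pos: [597.7, -251.3, 197.9]
tcp_rot: [0.685, 1.57, -2.486]
ft_force: [-0.2, 0.7, -4.2]
opening: 0.102
```

```bash
python3 - <<'E'
from h import *
cams.read_camera("top");cams.read_camera("top");rep((683,-249,200),-1.7)
im=cams.read_camera("top");cv2.imwrite("pics/t2.png",im)
s=cams.read_camera("scene");w=cams.read_camera("wrist")
a=cv2.resize(s[150:290,330:500],(510,420));b=cv2.resize(w[:320,120:520],(280,224))
o=np.zeros((420,790,3),np.uint8);o[:,:510]=a;o[:224,510:]=b;t=cv2.resize(im[195:310,420:560],(280,196));o[224:,510:]=t
cv2.imwrite("pics/v1.png",o)
E
```

```text
t 15.7 p [ 597.7 -251.6  197.6] toolx [-0.    -0.001 -1.   ] frameyaw -1.8 F [ 0.6  0.4 -5.2] open 9.7 j [-0.5   0.55  1.53 -0.    1.06  1.1 ]
move [-0.0049 -0.0105 -0.1704]
turn -0.0005
```

View pics/v1.png

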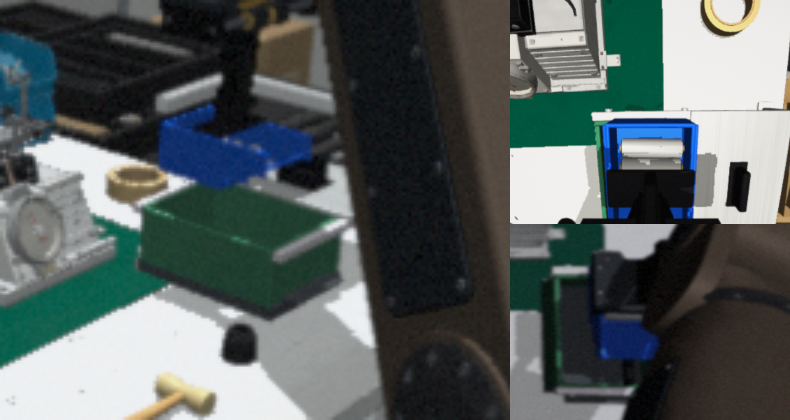

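The bin hangs level over the hopper with the lip above the mouth, in line with it. The tool cannot tilt, so I will hook the ramp's underside on the rim's far wall and roll the bin in the jaws. I go behind the wall, down to lip height about rim +31.

Call:
carry_out:
  grip: [1,1,1,1,1]
  linear:
    - [0,0,-0.03]
    - [0,0,-0.05]
    - [0,0,-0.06]
    - [0,0,-0.04]
    - [0,0,-0.02]
  turn: [0,0,0,0,0]

```text
t: 16.35
eef_pos: [699.1, -249.4, 198.1]
tcp_rot: [-0.733, 1.57, 2.381]
ft_force: [-0.1, 0.6, -3.9]
opening: 0.103
```

Call:
carry_out:
  grip: [1,1,1,1,1]
  linear:
    - [0.02,0,0]
    - [0.03,0,0]
    - [0.015,0,0]
    - [0.005,0,0]
    - [0,0,0]
  turn: [0,0,0,0,0]

```text
t: 16.85
eef_pos: [697.3, -251.3, 163.1]
tcp_rot: [-0.323, 1.57, 2.788]
ft_force: [0.3, -0.4, -4.6]
opening: 0.104
```

```bash
cat >> h.py <<'E'
def bluerow():
    "wrist picture: top row of the blue bin (its rear top edge) and predicted rows for tilts"
    s,p,R=tool();i=cams.camera_info("wrist");b=cams.read_camera("wrist")
    H,S,V=cv2.split(cv2.cvtColor(b,cv2.COLOR_BGR2HSV))
    m=((H>105)&(H<130)&(S>150)&(V>60)).astype(np.uint8);m=cv2.morphologyEx(m,cv2.MORPH_OPEN,np.ones((3,3)))
    n,l,st,ce=cv2.connectedComponentsWithStats(m);k=1+st[1:,4].argmax();print('blue box',st[k])
    ex=-R[:,2];pv=p+np.array([0,0,-8.])
    for a in range(0,61,10):
        t=np.radians(a);x,z=63.5,-34
        q=pv+ex*(x*np.cos(t)-z*np.sin(t))+np.array([0,0,1])*(x*np.sin(t)+z*np.cos(t))
        e=R[:,1]*39;u=proj(i,[q+e,q-e]);print(a,u.round(0).ravel().tolist(),end=' ')
    print();return b
E
python3 -c "
from h import *
rep((686,-252,162),-1.7)
cv2.imwrite('pics/w6.png',bluerow());rep()"
```

```text
t 16.85 p [ 697.3 -251.3  163.1] toolx [-0.001  0.    -1.   ] frameyaw -1.73 F [ 0.3 -0.4 -4.6] open 9.9 j [-0.43  0.72  1.3  -0.    1.12  1.17]
move [0.0023 0.0021 0.0225]
turn -0.0002
blue box [ 253  170  136   75 4015]
0 [385.0, 176.0, 252.0, 176.0] 10 [389.0, 169.0, 248.0, 169.0] 20 [394.0, 166.0, 243.0, 166.0] 30 [399.0, 166.0, 237.0, 166.0] 40 [406.0, 172.0, 230.0, 172.0] 50 [412.0, 184.0, 223.0, 184.0] 60 [418.0, 202.0, 216.0, 202.0] 
t 16.9 p [ 697.6 -251.4  163.8] toolx [ 0. -0. -1.] frameyaw -1.73 F [ 0.3 -0.1 -4.1] open 9.7 j [-0.43  0.72  1.3  -0.    1.12  1.17]
```

Call:
carry_out:
  grip: [1,1,1,1,1]
  linear:
    - [0.004,0,0.01]
    - [0,0,0.008]
    - [0,0,0.006]
    - [0,0,0.006]
    - [0,0,0]
  turn: [0,0,0,0,0]

```text
t: 17.4
eef_pos: [683.9, -251.0, 163.6]
tcp_rot: [2.861, 1.565, -0.311]
ft_force: [5.6, 0.2, -0.1]
opening: 0.099
```

Call:
carry_out:
  grip: [1,1,1,1,1]
  linear:
    - [0,0,0.005]
    - [0,0,0.005]
    - [0,0,0]
    - [0,0,0]
    - [0,0,0]
  turn: [0,0,0,0,0]

```text
t: 17.9
eef_pos: [679.4, -250.9, 164.2]
tcp_rot: [2.843, 1.564, -0.329]
ft_force: [5.6, 1.0, 4.2]
opening: 0.104
```

```bash
python3 -c "
from h import *
bluerow();rep()"
```

```text
blue box [ 250  156  141   83 7525]
0 [384.0, 176.0, 252.0, 176.0] 10 [389.0, 169.0, 248.0, 169.0] 20 [394.0, 166.0, 243.0, 166.0] 30 [399.0, 166.0, 237.0, 166.0] 40 [406.0, 172.0, 230.0, 172.0] 50 [412.0, 183.0, 223.0, 183.0] 60 [419.0, 202.0, 216.0, 202.0] 
t 17.95 p [ 679.4 -250.9  164.2] toolx [ 0.006 -0.002 -1.   ] frameyaw -1.71 F [6.4 1.1 3.6] open 9.9 j [-0.45  0.69  1.36  0.    1.09  1.16]
```

The bin pivots in the jaws at only ~6 N on the rim. I continue to about 25°, lip dropping towards the rim.

Call:
carry_out:
  grip: [1,1,1,1,1]
  linear:
    - [-0.002,0,0.012]
    - [-0.002,0,0.012]
    - [-0.001,0,0.012]
    - [0,0,0.012]
    - [0,0,0.006]
  turn: [0,0,0,0,0]

```text
t: 18.45
eef_pos: [650.6, -250.0, 164.9]
tcp_rot: [2.676, 1.569, -0.495]
ft_force: [4.1, -0.7, 1.0]
opening: 0.104
```

```bash
python3 -c "
from h import *
cv2.imwrite('pics/w7.png',bluerow());rep()
s=cams.read_camera('scene');cv2.imwrite('pics/s7.png',s);cv2.imwrite('pics/v2.png',cv2.resize(s[140:290,340:500],(640,600)))"
```

```text
blue box [  240   119   161   105 10193]
0 [384.0, 176.0, 252.0, 176.0] 10 [389.0, 169.0, 248.0, 169.0] 20 [394.0, 166.0, 243.0, 166.0] 30 [399.0, 166.0, 237.0, 166.0] 40 [405.0, 172.0, 230.0, 172.0] 50 [412.0, 184.0, 223.0, 184.0] 60 [419.0, 202.0, 216.0, 202.0] 
t 18.5 p [ 650.4 -250.   164.8] toolx [ 0.001 -0.001 -1.   ] frameyaw -1.73 F [ 4.3 -1.3  3.6] open 9.5 j [-0.46  0.65  1.43 -0.    1.05  1.14]
```

View pics/v2.png

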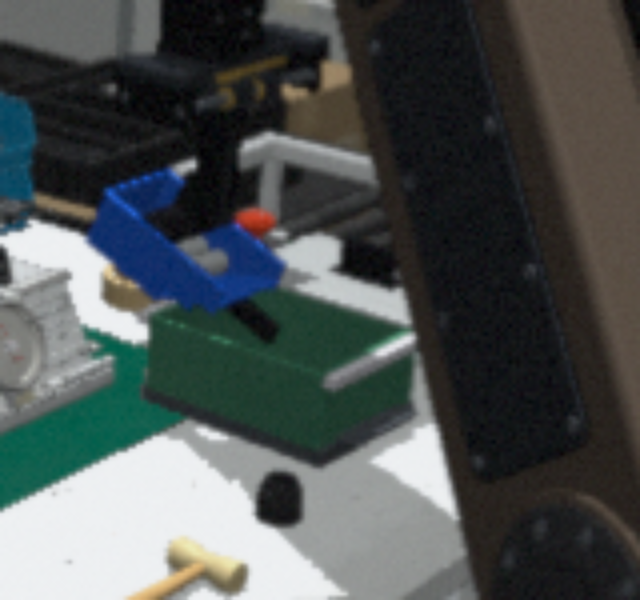

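View: the bin is tilted ~27°, lip just above the hopper mouth, tab inside, rollers on the ramp. I continue past 45°.

Call:
carry_out:
  grip: [1,1,1,1,1]
  linear:
    - [0,0,0.011]
    - [0.001,0,0.011]
    - [0.002,0,0.011]
    - [0.003,0,0.011]
    - [0.003,0,0.008]
  turn: [0,0,0,0,0]

```text
t: 19.05
eef_pos: [624.5, -249.1, 160.2]
tcp_rot: [2.597, 1.57, -0.575]
ft_force: [2.7, 0.0, 9.4]
opening: 0.102
```

```bash
python3 -c "
from h import *
bluerow();rep()"
```

```text
blue box [  231    92   179   123 13515]
0 [384.0, 176.0, 252.0, 176.0] 10 [389.0, 169.0, 248.0, 169.0] 20 [394.0, 166.0, 243.0, 166.0] 30 [399.0, 166.0, 237.0, 166.0] 40 [405.0, 172.0, 230.0, 172.0] 50 [412.0, 184.0, 223.0, 184.0] 60 [419.0, 202.0, 216.0, 202.0] 
t 19.1 p [ 624.  -249.1  160.1] toolx [ 0. -0. -1.] frameyaw -1.72 F [ 3.6 -0.   5.6] open 9.8 j [-0.48  0.62  1.51 -0.    1.01  1.12]
```

Call:
carry_out:
  grip: [1,1,1,1,1]
  linear:
    - [0.005,0,0.008]
    - [0.006,0,0.008]
    - [0.006,0,0.007]
    - [0.003,0,0.004]
    - [0,0,0]
  turn: [0,0,0,0,0]

```text
t: 19.6
eef_pos: [610.1, -248.8, 151.7]
tcp_rot: [0.855, 1.57, -2.316]
ft_force: [-7.5, 0.2, 20.5]
opening: 0.101
```

Call:
carry_out:
  grip: [1,1,1,1,1]
  linear:
    - [0,0,0]
    - [0,0,0]
    - [0,0,0]
    - [0,0,0]
    - [0,0,0]
  turn: [0,0,0,0,0]

```text
t: 20.1
eef_pos: [610.2, -248.9, 151.7]
tcp_rot: [0.749, 1.57, -2.422]
ft_force: [-7.7, 0.7, 21.0]
opening: 0.108
```

```bash
python3 -c "
from h import *
w=bluerow();rep()
s=cams.read_camera('scene');t=cams.read_camera('top')
cv2.imwrite('pics/w8.png',w)
def steel(b):
    H,S,V=cv2.split(cv2.cvtColor(b,cv2.COLOR_BGR2HSV));return H,S,V
cv2.imwrite('pics/v3.png',np.hstack([cv2.resize(s[150:280,345:485],(420,390)),cv2.resize(w[60:320,190:450],(380,390))]))"
```

```text
blue box [  221    78   199   141 24562]
0 [385.0, 176.0, 252.0, 176.0] 10 [389.0, 169.0, 248.0, 169.0] 20 [394.0, 166.0, 243.0, 166.0] 30 [399.0, 166.0, 237.0, 166.0] 40 [406.0, 172.0, 230.0, 172.0] 50 [412.0, 184.0, 223.0, 184.0] 60 [419.0, 202.0, 216.0, 202.0] 
t 20.15 p [ 610.2 -248.9  151.7] toolx [-0.001 -0.001 -1.   ] frameyaw -1.71 F [-7.7  0.7 20.7] open 9.7 j [-0.49  0.62  1.55 -0.    0.98  1.11]
```

View pics/v3.png

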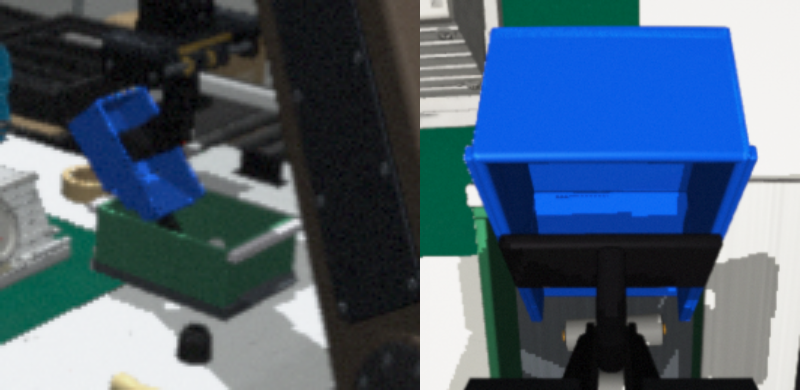

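View: the bin is at ~55°, visibly empty, with rollers down in the hopper. I roll the bin back part way by reversing over the rim, and check the tilt by the blue width.

Call:
carry_out:
  grip: [1,1,1,1,1]
  linear:
    - [-0.005,0,-0.012]
    - [-0.005,0,-0.014]
    - [-0.004,0,-0.014]
    - [-0.004,0,-0.014]
    - [-0.003,0,-0.012]
  turn: [0,0,0,0,0]

```text
t: 20.75
eef_pos: [643.3, -249.3, 159.3]
tcp_rot: [-0.275, 1.567, 2.837]
ft_force: [-3.7, 0.0, -1.2]
opening: 0.102
```

```bash
python3 -c "
from h import *
w=bluerow();rep()"
```

```text
blue box [  233   108   175   119 18369]
0 [385.0, 176.0, 252.0, 176.0] 10 [389.0, 169.0, 248.0, 169.0] 20 [394.0, 165.0, 243.0, 165.0] 30 [399.0, 166.0, 237.0, 166.0] 40 [405.0, 172.0, 230.0, 172.0] 50 [412.0, 184.0, 223.0, 184.0] 60 [418.0, 203.0, 216.0, 202.0] 
t 20.8 p [ 644.3 -249.4  159.6] toolx [-0.002  0.001 -1.   ] frameyaw -1.7 F [-3.6  0.3  0.8] open 9.6 j [-0.46  0.65  1.45 -0.    1.04  1.14]
```

Call:
carry_out:
  grip: [1,1,1,1,1]
  linear:
    - [0,0,-0.012]
    - [0,0,-0.012]
    - [0,0,-0.01]
    - [0,0,0]
    - [0,0,0]
  turn: [0,0,0,0,0]

```text
t: 21.3
eef_pos: [661.7, -250.1, 160.1]
tcp_rot: [2.931, 1.57, -0.24]
ft_force: [0.1, 0.3, -0.6]
opening: 0.107
```

```bash
python3 -c "
from h import *
w=bluerow();rep()"
```

```text
blue box [  239   128   163   106 15251]
0 [385.0, 176.0, 252.0, 176.0] 10 [389.0, 169.0, 248.0, 169.0] 20 [394.0, 166.0, 243.0, 166.0] 30 [399.0, 166.0, 237.0, 166.0] 40 [406.0, 172.0, 230.0, 172.0] 50 [412.0, 184.0, 223.0, 184.0] 60 [419.0, 202.0, 216.0, 202.0] 
t 21.35 p [ 661.6 -250.1  160.2] toolx [ 0.001 -0.    -1.   ] frameyaw -1.72 F [-0.2  0.8 -0.9] open 10.1 j [-0.45  0.67  1.41  0.    1.06  1.15]
```

Call:
carry_out:
  grip: [1,1,1,1,1]
  linear:
    - [-0.02,0,0]
    - [-0.05,0,0]
    - [-0.06,0,0]
    - [-0.05,0,0]
    - [-0.03,0,0]
  turn: [0,0,0,0,0]

```text
t: 21.85
eef_pos: [661.7, -250.3, 268.4]
tcp_rot: [2.728, 1.567, -0.444]
ft_force: [-0.1, 0.0, -2.4]
opening: 0.106
```

Call:
carry_out:
  grip: [1,1,1,1,1]
  linear:
    - [0,0,0.04]
    - [0,0,0.06]
    - [0,0,0.07]
    - [0,-0.02,0.05]
    - [0,-0.04,0.02]
  turn: [0,0,0,0,0]

```text
t: 22.35
eef_pos: [540.3, -217.1, 266.2]
tcp_rot: [2.438, 1.57, -0.736]
ft_force: [0.3, -0.5, -2.3]
opening: 0.103
```

```bash
python3 -c "
from h import *
cams.read_camera('top');rep((532,225,260),-1.7)
t=cams.read_camera('top');cv2.imwrite('pics/t3.png',t);w=bluerow()
i=cams.camera_info('top')
print(proj(i,[(430,225,0),(600,270,0),(600,180,0),(470,0,0)]).round(0).tolist())
a=t[225:330,225:320];g=cv2.cvtColor(a,cv2.COLOR_BGR2GRAY);print(g.min(),g.mean(),(g<110).sum(),np.argwhere(g<110)[:5]+225)
"
```

```text
t 22.4 p [ 539.9 -214.   266.4] toolx [ 0.  0. -1.] frameyaw -1.75 F [ 0.4  1.5 -1.7] open 10.2 j [-0.49  0.39  1.62  0.    1.13  1.11]
move [ 0.0132 -0.877   0.0426]
turn -0.0003
blue box [  240   127   162   111 15370]
0 [384.0, 176.0, 252.0, 176.0] 10 [389.0, 169.0, 248.0, 169.0] 20 [394.0, 166.0, 243.0, 166.0] 30 [399.0, 166.0, 237.0, 166.0] 40 [405.0, 172.0, 230.0, 172.0] 50 [412.0, 184.0, 223.0, 184.0] 60 [418.0, 202.0, 216.0, 202.0] 
[[276.0, 317.0], [260.0, 250.0], [295.0, 250.0], [365.0, 301.0]]
21 170.956992481203 95 [[225 228]
 [225 229]
 [225 230]
 [225 231]
 [225 232]]
```

Weight on the wrist fell from ~4.4 N to ~2 N, so the bin is empty. I carry it to the free bench area at (532,235).

Call:
carry_out:
  grip: [1,1,1,1,1]
  linear:
    - [0,-0.06,0.004]
    - [0,-0.09,0.004]
    - [0,-0.09,0.004]
    - [0,-0.09,0.004]
    - [0,-0.09,0.004]
  turn: [0,0,0,0,0]

```text
t: 23.0
eef_pos: [539.3, -5.0, 265.5]
tcp_rot: [2.976, 1.569, -0.196]
ft_force: [1.5, 0.1, -2.7]
opening: 0.105
```

Call:
carry_out:
  grip: [1,1,1,1,1]
  linear:
    - [0,-0.09,0.004]
    - [0,-0.09,0.004]
    - [0,-0.09,0.004]
    - [0,-0.09,0.004]
    - [0,-0.08,0.004]
  turn: [0,0,0,0,0]

```text
t: 23.5
eef_pos: [535.8, 216.1, 265.5]
tcp_rot: [-2.883, 1.57, 0.23]
ft_force: [-0.1, -0.5, -1.9]
opening: 0.104
```

Call:
carry_out:
  grip: [1,1,1,1,1]
  linear:
    - [0,-0.04,0]
    - [0.05,0,0]
    - [0.08,0,0]
    - [0.07,0,0]
    - [0.03,0,0]
  turn: [0,0,0,0,0]

```text
t: 24.0
eef_pos: [535.6, 233.7, 147.2]
tcp_rot: [0.359, 1.568, -2.812]
ft_force: [0.3, 0.6, -2.3]
opening: 0.103
```

```bash
python3 -c "
from h import *
cams.read_camera('top');rep((532,235,100),-1.7)"
```

```text
t 24.05 p [535.3 233.5 146. ] toolx [-0.004 -0.001 -1.   ] frameyaw -1.71 F [-1.1  0.7 -4.2] open 9.9 j [ 0.3   0.53  1.75 -0.    0.87  1.9 ]
move [ 0.0921 -0.0029  0.0062]
turn -0.0001
```

Call:
carry_out:
  grip: [1,1,1,1,1]
  linear:
    - [0.03,0,0]
    - [0.02,0,0]
    - [0.01,0,-0.012]
    - [0.01,0,-0.014]
    - [0.01,0,-0.015]
  turn: [0,0,0,0,0]

```text
t: 24.55
eef_pos: [557.4, 233.3, 110.4]
tcp_rot: [-2.906, 1.569, 0.206]
ft_force: [-0.4, -0.3, -2.6]
opening: 0.103
```

Call:
carry_out:
  grip: [1,1,1,1,1]
  linear:
    - [0.01,0,-0.015]
    - [0.01,0,-0.015]
    - [0.008,0,-0.015]
    - [0,0,-0.01]
    - [0,0,0]
  turn: [0,0,0,0,0]

```text
t: 25.05
eef_pos: [584.5, 232.3, 96.0]
tcp_rot: [3.098, 1.57, -0.074]
ft_force: [-0.5, -0.1, -1.7]
opening: 0.102
```

```bash
python3 -c "
from h import *
bluerow();rep()"
```

```text
blue box [  245   149   151    94 11408]
0 [385.0, 176.0, 252.0, 176.0] 10 [389.0, 169.0, 248.0, 169.0] 20 [394.0, 166.0, 243.0, 166.0] 30 [399.0, 166.0, 237.0, 166.0] 40 [406.0, 172.0, 230.0, 172.0] 50 [412.0, 184.0, 223.0, 184.0] 60 [419.0, 202.0, 216.0, 202.0] 
t 25.1 p [584.1 232.4  96. ] toolx [ 0.001 -0.    -1.   ] frameyaw -1.72 F [ 0.6  0.5 -1.7] open 10.0 j [ 0.27  0.65  1.67 -0.    0.82  1.87]
```

Call:
carry_out:
  grip: [1,1,1,1,1]
  linear:
    - [0.006,0,-0.008]
    - [0.005,0,-0.008]
    - [0.003,0,-0.008]
    - [0,0,0]
    - [0,0,0]
  turn: [0,0,0,0,0]

```text
t: 25.6
eef_pos: [596.3, 232.1, 89.5]
tcp_rot: [-2.987, 1.569, 0.125]
ft_force: [-1.0, -0.4, 4.0]
opening: 0.103
```

```bash
python3 -c "
from h import *
bluerow();rep()"
```

```text
blue box [  248   161   146    86 10291]
0 [384.0, 176.0, 252.0, 176.0] 10 [389.0, 169.0, 248.0, 169.0] 20 [394.0, 166.0, 243.0, 166.0] 30 [399.0, 166.0, 237.0, 166.0] 40 [405.0, 172.0, 230.0, 172.0] 50 [412.0, 184.0, 223.0, 184.0] 60 [418.0, 202.0, 216.0, 202.0] 
t 25.65 p [596.2 232.1  89.5] toolx [ 0.001  0.    -1.   ] frameyaw -1.71 F [ 0.1 -0.4  4.4] open 9.6 j [ 0.27  0.67  1.65 -0.    0.82  1.87]
```

Call:
carry_out:
  grip: [1,1,1,1,1]
  linear:
    - [0.003,0,-0.008]
    - [0.003,0,-0.008]
    - [0.001,0,-0.006]
    - [0,0,0]
    - [0,0,0]
  turn: [0,0,0,0,0]

```text
t: 26.15
eef_pos: [606.0, 231.8, 87.3]
tcp_rot: [0.237, 1.57, -2.935]
ft_force: [-10.4, -2.4, 19.7]
opening: 0.103
```

```bash
python3 -c "
from h import *
bluerow();rep()"
```

```text
blue box [ 251  173  140   78 9401]
0 [384.0, 176.0, 252.0, 176.0] 10 [389.0, 169.0, 248.0, 169.0] 20 [394.0, 166.0, 243.0, 166.0] 30 [399.0, 166.0, 237.0, 166.0] 40 [406.0, 172.0, 230.0, 172.0] 50 [412.0, 184.0, 223.0, 184.0] 60 [419.0, 202.0, 216.0, 202.0] 
t 26.2 p [606.  231.8  87.2] toolx [-0.001 -0.    -1.   ] frameyaw -1.7 F [-10.7  -1.6  18.7] open 10.0 j [0.26 0.68 1.62 0.   0.84 1.86]
```

The bin is flat on the bench (row 173, 19 N supported). I relax, open and lift away.

Call:
carry_out:
  grip: [1,1,-0.5,-0.5,-0.5]
  linear:
    - [-0.005,0,0.003]
    - [0,0,0]
    - [0,0,0]
    - [0,0,0]
    - [0,0,0]
  turn: [0,0,0,0,0]

```text
t: 26.7
eef_pos: [605.3, 231.8, 87.9]
tcp_rot: [1.922, 1.571, -1.249]
ft_force: [0.1, -0.1, 1.0]
opening: 0.304
```

Call:
carry_out:
  grip: [-0.5,-0.5,-0.5,-0.5,-0.5]
  linear:
    - [0,0,0]
    - [-0.02,0,0]
    - [-0.06,0,0]
    - [-0.09,0,0]
    - [-0.09,0,0]
  turn: [0,0,0,0,0]

```text
t: 27.2
eef_pos: [604.9, 231.7, 220.0]
tcp_rot: [0.46, 1.57, -2.711]
ft_force: [0.4, 0.2, -0.3]
opening: 0.712
```

```bash
python3 - <<'E'
from h import *
for _ in range(3): cams.read_camera("top")
rep()
i=cams.camera_info("wrist");w=cams.read_camera("wrist");cv2.imwrite("pics/w9.png",w)
t=cams.read_camera("top");cv2.imwrite("pics/t4.png",t);ti=cams.camera_info("top")
s=cams.read_camera("scene");cv2.imwrite("pics/s9.png",s)
hsv=lambda b:cv2.split(cv2.cvtColor(b,cv2.COLOR_BGR2HSV))
H,S,V=hsv(w);m=(H>105)&(H<130)&(S>150)&(V>60)
for a,r,c in blobs(m,800):
    ap=cv2.approxPolyDP(cv2.convexHull(c),6,True).reshape(-1,2);print('blue',a,ap.tolist());print(' at z52',ray(i,ap,52)[:,:2].round(0).tolist())
# black top grip at z 92
m=(V<60);m[300:]=0
for a,r,c in blobs(m,150):
    if a<9000: b=ray(i,cv2.boxPoints(r),58);print('blk',a,np.round(r[0]),b[:,:2].round(0).tolist())
H,S,V=hsv(t);
def show(nm,m,roi,z,am=8):
    x0,y0,x1,y1=roi;mm=np.zeros(m.shape,bool);mm[y0:y1,x0:x1]=m[y0:y1,x0:x1]
    for a,r,c in blobs(mm,am): print(nm,a,np.round(r[0],1),ray(ti,[r[0]],z).round(0)[0,:2])
show('loupe',V<70,(392,285,420,315),30);show('oil',((H<12)|(H>170))&(S>120),(155,255,190,290),100)
show('pull',V<60,(490,235,530,285),110)
E
```

```text
t 27.35 p [606.1 232.1 222. ] toolx [ 0.006  0.002 -1.   ] frameyaw -1.7 F [-0.2 -0.1 -0.1] open 70.8 j [ 0.26  0.53  1.51 -0.    1.1   1.86]
blue 9515.5 [[359, 165], [358, 288], [284, 288], [280, 167]]
 at z52 [[666.0, 192.0], [537.0, 193.0], [539.0, 272.0], [666.0, 269.0]]
blk 379.5 [398. 288.] [[552.0, 166.0], [552.0, 137.0], [525.0, 136.0], [526.0, 166.0]]
blk 384.5 [243. 288.] [[557.0, 328.0], [556.0, 299.0], [530.0, 301.0], [530.0, 331.0]]
blk 485.0 [ 26. 266.] [[610.0, 562.0], [612.0, 535.0], [533.0, 547.0], [530.0, 576.0]]
blk 2689.0 [322. 228.] [[575.0, 270.0], [636.0, 267.0], [634.0, 192.0], [573.0, 192.0]]
blk 259.0 [606. 124.] [[696.0, -30.0], [716.0, -48.0], [707.0, -62.0], [686.0, -44.0]]
blk 3673.5 [199. 151.] [[733.0, 374.0], [742.0, 342.0], [634.0, 312.0], [622.0, 346.0]]
blk 285.5 [509.  77.] [[742.0, 76.0], [753.0, 40.0], [744.0, 36.0], [733.0, 73.0]]
blk 2869.5 [608.  37.] [[808.0, -0.0], [812.0, -63.0], [748.0, -73.0], [746.0, -8.0]]
blk 4867.5 [480.  28.] [[805.0, 139.0], [806.0, 35.0], [761.0, 30.0], [761.0, 138.0]]
blk 560.5 [456.  31.] [[761.0, 147.0], [806.0, 143.0], [799.0, 69.0], [754.0, 71.0]]
loupe 95.5 [404.5 301. ] [469. -94.]
oil 24.0 [168.5 274.5] [526. 469.]
pull 192.5 [517.4 257.5] [ 568. -346.]
```

The bin stands level, with its top edges measured as ~128×78 mm. Loupe and oiler are unmoved. The top view puts the pull only ~104–107 mm from where it started, so I check the cover's opening and the rollers from above the hopper.

Call:
carry_out:
  grip: [-0.5,-0.5,-0.5,-0.5,-0.5]
  linear:
    - [-0.04,0.08,0.01]
    - [-0.04,0.085,0.01]
    - [0,0.095,0.01]
    - [0,0.095,0.01]
    - [0,0.095,0.01]
  turn: [0,0,0,0,0]

```text
t: 28.0
eef_pos: [572.6, 6.0, 256.9]
tcp_rot: [-0.03, 1.569, 3.083]
ft_force: [1.2, 0.7, 0.7]
opening: 0.749
```

Call:
carry_out:
  grip: [0.5,0.5,0.5,0.5,0.5]
  linear:
    - [0,0.095,0.01]
    - [0,0.095,0.01]
    - [0,0.095,0.01]
    - [0,0.095,0.01]
    - [0,0.08,0.01]
  turn: [0,0,0,0,0]

```text
t: 28.5
eef_pos: [540.6, -223.7, 256.7]
tcp_rot: [-0.391, 1.568, 2.72]
ft_force: [0.7, -0.1, 0.1]
opening: 0.388
```

```bash
python3 - <<'E'
from h import *
for _ in range(4): cams.read_camera("top")
rep((560,-250,230),-1.7)
i=cams.camera_info("wrist");w=cams.read_camera("wrist");cv2.imwrite("pics/w10.png",w)
H,S,V=cv2.split(cv2.cvtColor(w,cv2.COLOR_BGR2HSV))
yaw=np.radians(-1.7);c=np.array([575,-247.5])
def hop(P): d=P[:,:2]-c;return np.c_[d[:,0]*np.cos(yaw)+d[:,1]*np.sin(yaw),-d[:,0]*np.sin(yaw)+d[:,1]*np.cos(yaw)]
inv=lambda x,y,z:(c[0]+x*np.cos(yaw)-y*np.sin(yaw),c[1]+x*np.sin(yaw)+y*np.cos(yaw),z)
# green rim extents on the z=75 plane; cover edge along hopper y at a few x
m=((H>50)&(H<90)&(S>90)).astype(np.uint8)
for hx in(-70,-60,0,30,60,78):
    ys=np.arange(90,-100,-1.0);uv=proj(i,[inv(hx,y,75) for y in ys]).round().astype(int)
    ok=(uv[:,0]>=0)&(uv[:,0]<640)&(uv[:,1]>=0)&(uv[:,1]<480)
    line=''.join(('G' if m[v,u] else 'W' if V[v,u]>150 else 'g' if V[v,u]>80 else '.') if o else ' ' for (u,v),o in zip(uv,ok))
    import itertools;k=90;out=[]
    for ch,g in itertools.groupby(line): n=len(list(g));out.append(f'{ch}{k}..{k-n+1}');k-=n
    print(hx,out)
E
```

```text
t 28.7 p [ 541.1 -222.   256.7] toolx [-0.002  0.001 -1.   ] frameyaw -1.82 F [ 1.2 -0.  -0.8] open 24.9 j [-0.5   0.41  1.62  0.    1.11  1.1 ]
move [ 0.0533  0.0549 -0.0398]
turn -0.0007
-70 ['W90..64', 'g63..63', 'G62..-49', '.-50..-50', 'g-51..-55', 'W-56..-99']
-60 ['W90..65', 'g64..64', 'G63..25', '.24..-3', 'G-4..-12', '.-13..-13', 'G-14..-49', '.-50..-51', 'g-52..-54', 'W-55..-99']
0 ['W90..66', 'g65..65', 'G64..54', '.53..53', 'g52..30', '.29..29', 'g28..27', 'W26..-27', 'g-28..-34', '.-35..-43', 'G-44..-48', 'g-49..-49', 'W-50..-99']
30 ['W90..65', 'G64..56', '.55..55', 'g54..-34', '.-35..-43', 'G-44..-48', '.-49..-49', 'W-50..-99']
60 ['G90..56', '.55..55', 'g54..-34', '.-35..-42', 'G-43..-47', '.-48..-48', 'g-49..-49', 'W-50..-99']
78 ['G90..-48', 'g-49..-49', 'W-50..-99']
```

The free mouth runs from the outer wall at +64 to the cover edge at -50, which matches fully open (63 to -51). Next, a quick numeric roller count inside the hopper.

```bash
python3 - <<'E'
from h import *
i=cams.camera_info("wrist");w=cv2.imread("pics/w10.png");g=cv2.cvtColor(w,cv2.COLOR_BGR2GRAY)
yaw=np.radians(-1.7);c=np.array([575,-247.5])
inv=lambda x,y,z:(c[0]+x*np.cos(yaw)-y*np.sin(yaw),c[1]+x*np.sin(yaw)+y*np.cos(yaw),z)
xs=np.arange(-74,75,2.);ys=np.arange(54,-50,-2.)
uv=proj(i,[inv(x,y,25) for x in xs for y in ys]).astype(np.float32).reshape(len(xs),len(ys),2)
r=cv2.remap(g,uv,None,cv2.INTER_LINEAR)
for k in range(0,len(xs),2): print(int(xs[k]),' '.join(f'{v:3d}' for v in r[k,::4]))
E
```

```text
-74  29  28  27  28  88  88  82  79  73  71  67  55  27
-70  48  48  46  46 120 120 120 120 126 121 121 109  43
-66  47  47  47  51 129 132 132 133 172 135 135 126  48
-62  47  47  47  49 123 125 124 125 180 123 124 111  47
-58  48  48  47  46  98  98  98  97 113  97  97  71  45
-54  47  47  48  51  82  81  78  74  74  74  68  49  46
-50  48  49  49  55 117 116 116 119 195 196 115  44  46
-46  48  48  48  88 136 136 134 229 229 227 131  53  46
-42  47  49  47  61 123 124 125 143 151 151 126  55  45
-38  49  48  48  48  96  95  98  97  95  98  98  45  46
-34  49  49  48  47  48  49  50  53  53  54  57  47  46
-30  50  50  49  47  49  47  47  47  47  48  49  45  47
-26  49  49  60  61  46  49  48  87  83  60  50  45  46
-22  49  63  92  91  69  68  52  90  88  89  90  79  65
-18  58  95  93  90  93  89  89  89  89  88  89  86  85
-14  92  95  93  89 173 168 164 158 147 131 110  89  87
-10  92  96  94 122 213 210 206 179 197 195 189 123  82
-6  92  97  92  79 222 229 226 224 219 215 209 135  82
-2  93  98  95  87 178 185 188 190 194 196 198 124  79
2  93  95  93  91  85 100 112 129 140 
[... 304 characters left out ...]
  95  91  96  90  94  92  92  91  88  78
30  96  98  97  96  92  94  91  95  91  91  90  89  74
34  96  99  97  96  92  94  92  93  92  91  92  90  71
38  95  99  95  97  92  95  91  94  89  90  92  89  66
42  96  97  96  96  93  95  92  94  91  92  90  90  62
46  96  99  96  97  93  93  91  95  90  94  91  89  59
50  96 100  97  96  94  95  93  95  92  92  92  91  58
54  97 100  98  97  96  96  92  94  91  93  90  90  89
58  98 100  98  97  96  93  92  94  92  93  93  90  88
62  95 101  99  96  95  95  94  94  93  94  92  91  85
66  97 100  98  97  94  97  95  95  91  93  92  90  81
70  52  55  75  75  73  73  90  90  87  69  70  70  62
74  39  39  41  43  41  43  44  46  44  46  43  46  48
```

Three rollers lie in the hopper, at x ≈ -64, -46 and -6 mm, each about 60 mm long in y. Everything checks out, so I hand in.

```bash
python3 -c "
from h import *
rep();print(env.job_done())"
```

```text
t 28.75 p [ 541.3 -221.1  257.1] toolx [-0.002  0.001 -1.   ] frameyaw -1.74 F [-0.9 -0.1 -0.4] open 24.0 j [-0.5   0.41  1.62  0.    1.11  1.1 ]
the job is handed in; nothing more can be done
None
```

The job is done and handed in at about 29 s of the 72 s allowed; the hand-in gives no verdict.

**What I did**
- I slid the cover open to its stop and drew the bin about 140 mm out by its tab.
- I let go, took the bin again by the top grip and carried it in front of the fixture to the hopper.
- The tool cannot tilt, so I hooked the underside of the bin's ramp on the hopper's far wall and rolled the bin in the jaws to about 55°. The lip was about 33 mm above the rim while the bin was level, and about 10 mm above it by calculation before the rollers could run.
- I rolled the bin back over the rim and stood it on the free bench at about (604, 232) mm.

**Last checks**
- **Rollers:** three show in the hopper. The weight in the grip fell from about 4.4 N to 2 N, which fits an empty bin.
- **Cover:** the free mouth measures from +64 to -50 mm, against +63 to -51 for fully open.
- **Bin:** it stands level, with top edges of about 128 × 78 mm.
- **Bystanders:** the loupe and the oil bottle are where they were, within 1 mm.

**What disagreed:** the pull moved only about 104–107 mm in the top view, not 112. The push against the stop (54 N) and the mouth measurement both say the cover is fully open, so it probably started a few millimetres open. The bin also slipped a few millimetres in the grip while being set down, with no visible effect.

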